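# Sort the parcels by feel into the freight tote and the mail tray

## Robot

A 6-joint arm with a two-finger parallel gripper is mounted at the origin on the work surface. World frame = base frame: x ahead of the robot, y to its left, z up, the work surface at z = 0. Lengths are in m, angles in rad, forces in N, time in s.
With the tool pointing down it reaches from about 0.225 to 0.875 m from the base axis. Payload 3.4 kg.
Tool frame: the origin (TCP) lies on the centre line of the jaws, within the pads' length; the fingertips stand 17 mm ahead of it and the grasp point (between the pads) lies 2 mm behind it (nose_length is the distance from the TCP to the fingertips, in m); z points along the fingers, y is the line along which they close (so a half turn about z gives the same grasp; the last joint's range is limited). The gripper opens to 85 mm and grips with 20 to 120 N. Pads are 22 mm wide; open, the fingers measure 114 mm over their backs; the gripper's body (76 mm by 85 mm) begins 54 mm behind the grasp point. The pads swing forward as they close: fully open they stand 13 mm farther back than shut.
Start: joints at [-1.347, 0.276, 1.505, -0, 1.361, -0.121], TCP at [0.194, -0.541, 0.225] pointing down, gripper open.
Joint ranges: [-2.89, 2.89], [-0.75, 2.08], [0.22, 2.7], [-1.18, 4.32], [0.11, 2.71], [-2.7, 2.7]. Speed limits (rad/s): [2.57, 2.57, 3.14, 3.14, 3.14, 3.14].

## Interface

Orientations are given as a unit quaternion [w, x, y, z].
In Python, from rig import get_state, get_image, sign_off, find_in, place_of, nose_length gives the robot as it stands.
- The arm moves only by the tool apply_moves, never from a script. Its argument "deltas" is one flat list of numbers, 5 for each row, row after row: the finger opening in mm, from 0 to 85.4, then the shift along the tool's x, y, z in mm, then the turn about the tool's z in degrees. A call has 1 to 12 rows; each row is the pose to reach, as a shift and turn from the pose commanded when the call began, along the tool's axes at that moment; what a row does not reach only later rows make up. A row lasts 1/12 s, in which the tool goes at most 41.7 mm and 7.16 degrees, less where a joint would pass 70% of its speed; a pose out of reach is approached as far as the arm can. A call with a gripper value outside its range is refused whole. The fingers move at their own pace and stop on an object; "squeeze" is the grip in N (left out, the last holds). Time passes only in rows, so rows that repeat a pose let the fingers close. It gives the time, the measured TCP pose, the force, the opening and the grip force at its end, in the units of the state.
- get_state(): the state, without advancing time (a new reading comes with each control period).
- get_image(name): name is "scene" or "top" or "wrist"; returns a dict with "frame" (400x640x3 uint8, red, green, blue), "K" (3x3 intrinsics, pixels), "position" and "orientation" of the camera in the world. Camera axes: x right, y down, z forward; pixel columns grow to the right and rows downward; lengths in m; the calibration is good to about 2 mm. A picture is of the moment at which its call begins. There is no depth.
- sign_off(): hands the job in; it is judged then, once.
Trained networks look in a picture, given as the dict that the camera call returned (one of the last four; its "shot" number tells which), for a name from the list of things; names that differ only in an ending like _2 or _b are one class to them, and where a whole thing is asked for, a point or a joint stands for the part that bears it (a point fixed in the world has none). Each returns a list of dicts, best first, with "score" (0 to 1); they miss things now and then, are a little off and sometimes report something else, mostly with a low value. They report only what shows in the picture. A call takes as long as a camera call. They do not tell look-alikes from the thing itself.
- find_in(query, picture): "point" ([column, row] in pixels, amid what is visible of it).
- place_of(query, picture): "point" ([column, row] in pixels: a listed point, or the origin of a listed thing).
The state is a dict: "clock": time; "qpos": joint angles; "qd": joint speeds; "effort": joint torques, N m; "position": TCP position; "ee_rot": TCP orientation; "contact_force": force on the tool from outside, world axes, zero at the start; "moment": the same for the moment, N m; "width": finger opening in m; "gripper_force": force on a finger pad.
Only numpy, scipy, OpenCV 4.12 (cv2) and the standard library are available. Lean on these libraries where they do the work, as an engineer would, in place of code of your own. Each camera call takes 0.05 s, during which the arm holds its last target. There are 200 camera calls.

## Task

Lever the shut lid of the blue freight tote up with the pry blade, pushing the blade fully home into the slot under the lid's front edge, and swing the lid up until it stands open. Lift each brown parcel to feel its weight (there is no scale and they all look alike): those over 400 g go into the tote, the lighter ones into the white mail tray, each set down on the floor of its box. Finish with the lid of the tote shut again, the pry blade lying back on its green mat, and the other things on the counter left alone.

Things in the scene. Friction and masses are not known exactly. Their poses are not given: they have to be found in the camera images.
- tote: blue plastic freight tote fixed to the counter, outside 134 (x) x 276 (y) x 84 mm high, walls and floor 6 mm, so 122 x 264 mm inside: room for three parcels side by side along y, 80 mm apart. Origin: centre of its underside; its x axis points from the front (robot side, slotted) to the hinged far side. Along its front a ledge stands 16 mm out, its top 76 mm up
- lid (a joint): angle of the tote's grey lid in rad: 0 shut (lying on the rim), growing as its front edge swings up and away from the robot about the far top edge, to 1.8 at its stop (leaning back a little past upright). The hinge is stiff: the lid stays at any angle, and takes about 2 to 3 N at the front edge to move.
- lid_edge (a point): middle of the lid's front edge, mid-thickness; moves with the lid. The lid is a plate 149 (x) x 276 (y) x 7 mm without a handle; its front edge overhangs the front wall by 15 mm, leaving between it and the ledge a slot 8 mm high and 15 mm deep, too narrow for fingers, that ends at the front wall
- lid_hinge (a point): middle of the lid's hinge line: far top edge of the tote, 67 mm in +x of the tote's origin and 84 mm above the counter; its axes are those of the tote, the hinge line along y
- slot_mouth (a point): middle of the slot's mouth under the lid's front edge: 83 mm in -x of the tote's origin and 80 mm up, which is mid-height in the 8 mm slot; its axes are those of the tote; the slot goes in along +x for about 15 mm
- mail_tray: open white mail tray fixed to the counter, outside 134 (x) x 274 (y) x 36 mm high, walls and floor 5 mm: room for three parcels side by side along y, 80 mm apart (never more than three are for the tray, nor for the tote). Origin: centre of its underside
- tool_mat: flat green mat fixed on the counter, 200 (x) x 80 (y) x 4 mm. Origin: centre of its underside
- pry_blade: flat pry blade lying on the mat, 180 mm long, 0.12 kg: a yellow and black handle, 95 long x 22 wide x 24 mm high, from x = -85 to +10 mm, and a flat steel blade, 24 mm wide and 3 mm thick, from there to its tip at x = +95 mm, its mid-thickness 12 mm above the underside. Origin: on the underside, 10 mm behind the front of the handle, near the centre of mass; x points to the tip, z up
- parcel_a: closed brown carton, 90 (its x) x 50 (its y) x 56 mm high, with a tape stripe and a white label on top; looks like all the others. Origin: centre of its underside. It weighs 160 to 700 g, which only lifting tells. It may be absent (None from the start)
- parcel_b: closed brown carton, 90 (its x) x 50 (its y) x 56 mm high, with a tape stripe and a white label on top; looks like all the others. Origin: centre of its underside. It weighs 160 to 700 g, which only lifting tells. It may be absent (None from the start)
- parcel_c: closed brown carton, 90 (its x) x 50 (its y) x 56 mm high, with a tape stripe and a white label on top; looks like all the others. Origin: centre of its underside. It weighs 160 to 700 g, which only lifting tells. It may be absent (None from the start)
- parcel_d: closed brown carton, 90 (its x) x 50 (its y) x 56 mm high, with a tape stripe and a white label on top; looks like all the others. Origin: centre of its underside. It weighs 160 to 700 g, which only lifting tells. It may be absent (None from the start)
- parcel_e: closed brown carton, 90 (its x) x 50 (its y) x 56 mm high, with a tape stripe and a white label on top; looks like all the others. Origin: centre of its underside. It weighs 160 to 700 g, which only lifting tells. It may be absent (None from the start)
- tape_roll: roll of brown tape, 100 mm across, 48 mm high; bystander, leave it alone. Origin on its underside
- mug: white mug, 80 mm across, 90 mm high; bystander, leave it alone. Origin on its underside
- stapler: red and black stapler, 150 x 36 x 52 mm; bystander, leave it alone. Origin on its underside
- spray_bottle: green bottle, 60 mm across, 150 mm high; bystander, leave it alone. Origin on its underside
- label_pack: pack of paper labels, 80 x 120 x 30 mm; bystander, leave it alone. Origin on its underside
- brush: counter brush; bystander, leave it alone
- blade_tip (a point): tip of the pry blade, mid-thickness: 95 mm in +x of the blade's origin and 12 mm above its underside; the blade's axes
Not all that is in view belongs to the job. What is meant by the pry_blade is not purple, and is the smaller of those in its own colour.

How it is judged:
On the way, in this order (a step that is already met when the one before it is completed fails the run):
1. the blade is home in the slot, its tip well under the lid's edge, the lid still down (x of blade_tip in the frame of slot_mouth above 0.006 m and z of blade_tip in the frame of slot_mouth between -0.012 and 0.012 m and value of joint lid below 0.15 rad), for 0.1 s.
2. the lid is being levered up by the blade: raised by 0.2 to 0.9 rad and borne by it (contact force between pry_blade and lid above 0.2 N and value of joint lid between 0.2 and 0.9 rad), for 0.1 s.
3. the lid stands open (beyond 1.3 rad) (value of joint lid above 1.3 rad), for 0.2 s.
At the end, for the whole second after the job is handed in: Every parcel rests on the floor of the tote, bearing on it with over 3.5 N (357 g), or of the mail tray, with under 4.35 N (443 g), so one close to 400 g may be in either. The lid is shut to within 0.06 rad; the blade lies still on its mat, its origin within the mat's outline ((((x of parcel_a in the frame of tote between -0.061 and 0.061 m and y of parcel_a in the frame of tote between -0.132 and 0.132 m and z of parcel_a in the frame of tote below 0.06 m and linear speed of parcel_a below 0.03 m/s) and contact force between parcel_a and tote above 3.5 N) or ((x of parcel_a in the frame of mail_tray between -0.062 and 0.062 m and y of parcel_a in the frame of mail_tray between -0.132 and 0.132 m and z of parcel_a in the frame of mail_tray below 0.05 m and linear speed of parcel_a below 0.03 m/s) and contact force between parcel_a and mail_tray below 4.35 N)) and (((x of parcel_b in the frame of tote between -0.061 and 0.061 m and y of parcel_b in the frame of tote between -0.132 and 0.132 m and z of parcel_b in the frame of tote below 0.06 m and linear speed of parcel_b below 0.03 m/s) and contact force between parcel_b and tote above 3.5 N) or ((x of parcel_b in the frame of mail_tray between -0.062 and 0.062 m and y of parcel_b in the frame of mail_tray between -0.132 and 0.132 m and z of parcel_b in the frame of mail_tray below 0.05 m and linear speed of parcel_b below 0.03 m/s) and contact force between parcel_b and mail_tray below 4.35 N)) and (((x of parcel_c in the frame of tote between -0.061 and 0.061 m and y of parcel_c in the frame of tote between -0.132 and 0.132 m and z of parcel_c in the frame of tote below 0.06 m and linear speed of parcel_c below 0.03 m/s) and contact force between parcel_c and tote above 3.5 N) or ((x of parcel_c in the frame of mail_tray between -0.062 and 0.062 m and y of parcel_c in the frame of mail_tray between -0.132 and 0.132 m and z of parcel_c in the frame of mail_tray below 0.05 m and linear speed of parcel_c below 0.03 m/s) and contact force between parcel_c and mail_tray below 4.35 N)) and (((x of parcel_d in the frame of tote between -0.061 and 0.061 m and y of parcel_d in the frame of tote between -0.132 and 0.132 m and z of parcel_d in the frame of tote below 0.06 m and linear speed of parcel_d below 0.03 m/s) and contact force between parcel_d and tote above 3.5 N) or ((x of parcel_d in the frame of mail_tray between -0.062 and 0.062 m and y of parcel_d in the frame of mail_tray between -0.132 and 0.132 m and z of parcel_d in the frame of mail_tray below 0.05 m and linear speed of parcel_d below 0.03 m/s) and contact force between parcel_d and mail_tray below 4.35 N)) and (((x of parcel_e in the frame of tote between -0.061 and 0.061 m and y of parcel_e in the frame of tote between -0.132 and 0.132 m and z of parcel_e in the frame of tote below 0.06 m and linear speed of parcel_e below 0.03 m/s) and contact force between parcel_e and tote above 3.5 N) or ((x of parcel_e in the frame of mail_tray between -0.062 and 0.062 m and y of parcel_e in the frame of mail_tray between -0.132 and 0.132 m and z of parcel_e in the frame of mail_tray below 0.05 m and linear speed of parcel_e below 0.03 m/s) and contact force between parcel_e and mail_tray below 4.35 N)) and x of pry_blade in the frame of tool_mat between -0.1 and 0.1 m and y of pry_blade in the frame of tool_mat between -0.04 and 0.04 m and z of pry_blade in the frame of tool_mat below 0.02 m and linear speed of pry_blade below 0.03 m/s and value of joint lid below 0.06 rad); the robot touches nothing.
It fails at once if a bystander is pushed more than 4 cm from its place (distance of any of tape_roll, mug, stapler, spray_bottle, label_pack, brush from where it was at the start of the episode above 0.04 m).
It fails at once if a parcel falls off the counter (height (world z) of any of parcel_a, parcel_b, parcel_c, parcel_d, parcel_e below -0.1 m).
Of parcel_a, parcel_b, parcel_c, parcel_d, parcel_e only 3 to 5 are there at a start; the rules pass over those that are not, and their reading is None.
At some moment in a run one of parcel_a, parcel_b, parcel_c, parcel_d, parcel_e may be knocked a few centimetres aside while the robot is not near it.
Once in a run the grip may slacken for a moment while it holds something.
It also fails if it takes over 210 s, if anything falls off the work surface, if the arm or the gripper's body presses on something with over 40 N, if the wrist force passes 120 N, or if a joint passes its speed limit or range.

## Working session

There is one attempt and no reset: what is moved stays moved. The work goes in short steps, Python scripts to look and compute and a tool call to move; the robot and the scene stay as the last step left them, time stands still between calls to the robot, and variables do not carry over. Pictures are saved under pics/ and viewed, at most 14 in all, crops included, and the job is handed in when it is done.

Besides the shell and the picture viewer there is one more tool, called after "Call:" by a JSON object that holds its "method" and its "body". apply_moves: Moves the arm, as the interface text tells. Its arguments: {"type":"object","properties":{"deltas":{"type":"array"},"squeeze":{"type":"number"}},"required":["deltas"]}

```bash
mkdir -p pics; ls; cat > h.py <<'E'
import numpy as np, cv2, json
from scipy.spatial.transform import Rotation as R
from rig import *
def rot(q): return R.from_quat([q[1],q[2],q[3],q[0]])
def ray(pic,px):
    K=np.array(pic["K"]);d=np.linalg.inv(K)@[px[0],px[1],1.]
    return np.array(pic["position"]),rot(pic["orientation"]).apply(d)
def at_z(pic,px,z):
    p,d=ray(pic,px);return p+d*(z-p[2])/d[2]
def proj(pic,P):
    c=rot(pic["orientation"]).inv().apply(np.atleast_2d(P)-np.array(pic["position"]))
    u=c@np.array(pic["K"]).T;return u[:,:2]/u[:,2:]
def save(pic,name,crop=None,s=1):
    f=pic["frame"][:,:,::-1]
    if crop: f=f[crop[1]:crop[3],crop[0]:crop[2]]
    cv2.imwrite("pics/"+name,cv2.resize(f,None,fx=s,fy=s,interpolation=cv2.INTER_CUBIC))
def tool(P=None):
    s=get_state();r=rot(s["ee_rot"]);p=np.array(s["position"])
    return p,r
def delta(P):
    p,r=tool();return np.round(r.inv().apply(np.array(P)-p)*1000,1)
E
python3 - <<'E'
from h import *
s=get_state();print({k:np.round(v,3).tolist() for k,v in s.items()},nose_length)
t=get_image("top");save(t,"top.png",s=1.25);c=get_image("scene");save(c,"scene.png",s=1.25)
print(t["position"],t["orientation"],t["K"]);print(c["position"])
for q,z in [("tote",0),("slot_mouth",.08),("lid_hinge",.084),("mail_tray",0),("tool_mat",0),("pry_blade",.004),("blade_tip",.016),("parcel_a",0),("tape_roll",0),("mug",0),("stapler",0),("spray_bottle",0),("label_pack",0),("brush",0)]:
  for n,pic in (("top",t),("scene",c)):
    for d in place_of(q,pic)[:7]:
        if d["score"]>.3: print(q,n,np.round(d["point"]),round(d["score"],2),np.round(at_z(pic,d["point"],z),3))
E
```

```text
pics
{'clock': 0.0, 'qpos': [-1.347, 0.277, 1.506, 0.0, 1.361, -0.121], 'qd': [-0.001, 0.002, -0.001, 0.0, -0.001, -0.001], 'effort': [0.001, -41.677, -24.58, -0.0, 0.011, 0.0], 'position': [0.194, -0.541, 0.224], 'ee_rot': [-0.001, 0.985, 0.172, -0.0], 'contact_force': [1.112, 0.059, -0.559], 'moment': [-0.031, 0.045, -0.013], 'gripper_force': 0.0, 'width': 0.085} 0.017
[ 0.33678684 -0.06088629  1.68400908] [ 0.03266352 -0.6984749   0.71432421 -0.02840467] [[434.7063919    0.         324.63627943]
 [  0.         434.7063919  199.55953361]
 [  0.           0.           1.        ]]
[ 1.53861505 -0.16353975  1.63602457]
tote top [295. 167.] 0.6 [0.613 0.061 0.   ]
tote scene [343. 244.] 0.86 [0.604 0.05  0.   ]
slot_mouth top [295. 183.] 0.64 [0.54  0.055 0.08 ]
slot_mouth scene [340. 215.] 0.69 [0.526 0.052 0.08 ]
lid_hinge top [296. 148.] 0.95 [0.67  0.05  0.084]
lid_hinge scene [348. 252.] 0.94 [0.684 0.053 0.084]
mail_tray top [402. 182.] 0.9 [ 0.544 -0.354  0.   ]
mail_tray top [201. 159.] 0.45 [0.652 0.43  0.   ]
mail_tray scene [231. 243.] 0.64 [ 0.538 -0.355  0.   ]
tool_mat t
[... 1308 characters left out ...]
 0.055 0.   ]
tape_roll scene [280. 277.] 0.8 [ 0.703 -0.19   0.   ]
mug top [392. 224.] 0.61 [ 0.382 -0.31   0.   ]
mug scene [238. 205.] 0.57 [ 0.373 -0.322  0.   ]
stapler top [234. 147.] 0.85 [0.699 0.301 0.   ]
stapler scene [418. 256.] 0.94 [0.692 0.307 0.   ]
spray_bottle top [201. 158.] 0.74 [0.658 0.429 0.   ]
spray_bottle scene [446. 244.] 0.68 [0.657 0.421 0.   ]
spray_bottle scene [344. 242.] 0.65 [0.595 0.054 0.   ]
label_pack top [413. 146.] 0.89 [ 0.684 -0.403  0.   ]
label_pack scene [224. 282.] 0.82 [ 0.695 -0.388  0.   ]
label_pack scene [343. 245.] 0.45 [0.606 0.048 0.   ]
brush top [408. 262.] 0.81 [ 0.235 -0.368  0.   ]
brush scene [228. 182.] 0.68 [ 0.252 -0.353  0.   ]
```

View pics/top.png

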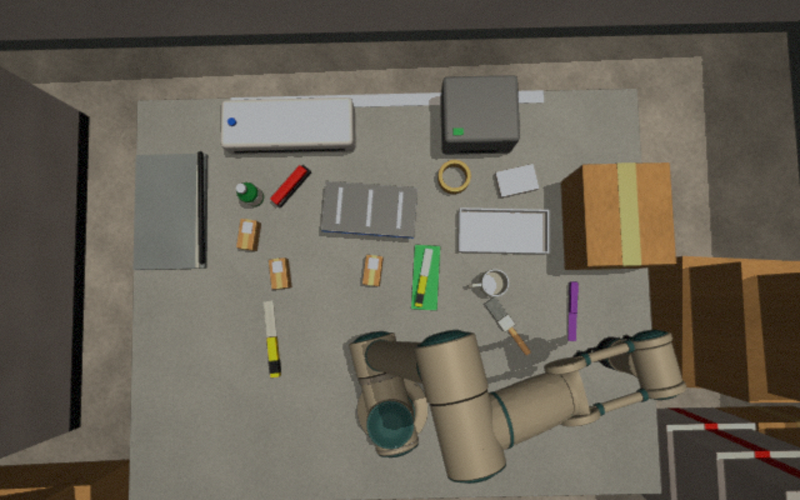

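View pics/scene.png

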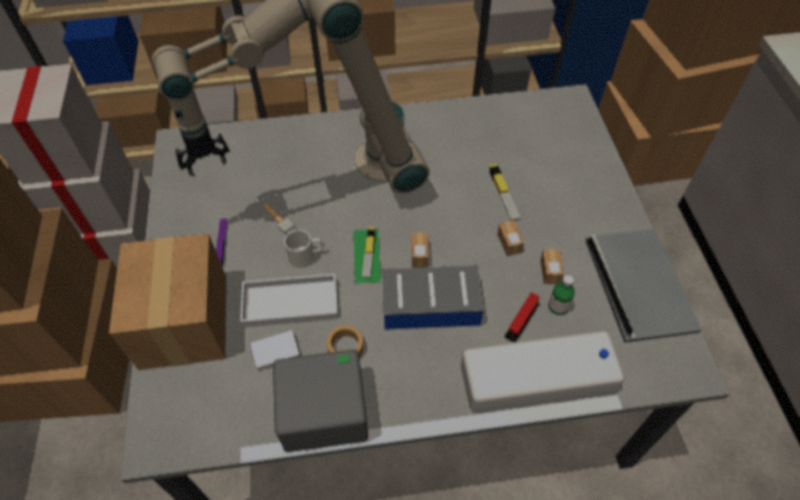

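The top view (800 px scale) shows three yellow or purple blades. The small yellow one is on the green mat at (425,278). A larger yellow one lies at (272,340) and a purple one at (573,310). The one on the mat is the smaller yellow, so it fits the description. Three parcels are present, at (372,270), (279,273) and (248,235). Next I move over the mat to measure and confirm.

Call:
{"method": "apply_moves", "body": {"deltas": [85,30,-30,-40,2,85,65,-65,-70,4,85,100,-100,-100,7,85,130,-130,-120,10,85,160,-160,-140,13,85,190,-190,-155,16,85,220,-220,-170,20,85,250,-250,-180,20,85,280,-280,-190,20,85,310,-310,-195,20,85,340,-340,-195,20,85,370,-375,-195,20]}}

```text
clock: 2.5
position: [0.3872, -0.1288, 0.4146]
ee_rot: [0.001, 1.0, -0.002, 0.001]
contact_force: [1.5, -0.6, 0.1]
width: 0.085
gripper_force: 0.0
```

```bash
python3 - <<'E'
from h import *
s=get_state();print(s["clock"],s["position"],rot(s["ee_rot"]).as_matrix().round(3).tolist())
t=get_image("wrist");save(t,"w1.png",s=1.25)
print(t["position"],t["orientation"],t["K"])
print(at_z(t,(320,200),0),at_z(t,(0,0),0),at_z(t,(639,399),0))
for q,z in [("tote",0),("slot_mouth",.08),("lid_hinge",.084),("lid_edge",.0875),("tool_mat",0),("pry_blade",.004),("blade_tip",.016),("parcel_a",0)]:
    for d in place_of(q,t)[:4]:
        if d["score"]>.3: print(q,np.round(d["point"]),round(d["score"],2),np.round(at_z(t,d["point"],z),3))
E
```

```text
2.5 [ 0.38720752 -0.12884159  0.41461735] [[1.0, -0.005, 0.003], [-0.005, -1.0, -0.001], [0.003, 0.001, -1.0]]
[ 0.46296147 -0.12921944  0.56358016] [-0.10574967 -0.69721952  0.70096923  0.10650857] [[354.27045471   0.         318.9582932 ]
 [  0.         354.27045471 207.79522919]
 [  0.           0.           1.        ]]
[ 0.30131109 -0.12992002  0.        ] [0.59686932 0.31972852 0.        ] [-0.11624096 -0.76635515  0.        ]
slot_mouth [166.  44.] 0.56 [0.528 0.062 0.08 ]
lid_hinge [472.  42.] 0.71 [ 0.527 -0.319  0.084]
lid_edge [162.  43.] 0.63 [0.529 0.063 0.088]
lid_edge [206. 128.] 0.35 [0.426 0.019 0.088]
tool_mat [308. 138.] 0.58 [ 0.403 -0.112  0.   ]
pry_blade [305. 145.] 0.97 [ 0.392 -0.106  0.004]
pry_blade [ 37. 249.] 0.88 [0.217 0.357 0.004]
pry_blade [577. 203.] 0.56 [ 0.295 -0.553  0.004]
pry_blade [308. 138.] 0.45 [ 0.402 -0.112  0.004]
blade_tip [561. 258.] 0.89 [ 0.201 -0.538  0.016]
blade_tip [316.  84.] 0.77 [ 0.482 -0.126  0.016]
blade_tip [  4. 183.] 0.55 [0.336 0.371 0.016]
parcel_a [202. 125.] 0.73 [0.423 0.053 0.   ]
parcel_a [ 22. 131.] 0.71 [0.416 0.336 0.   ]
```

View pics/w1.png

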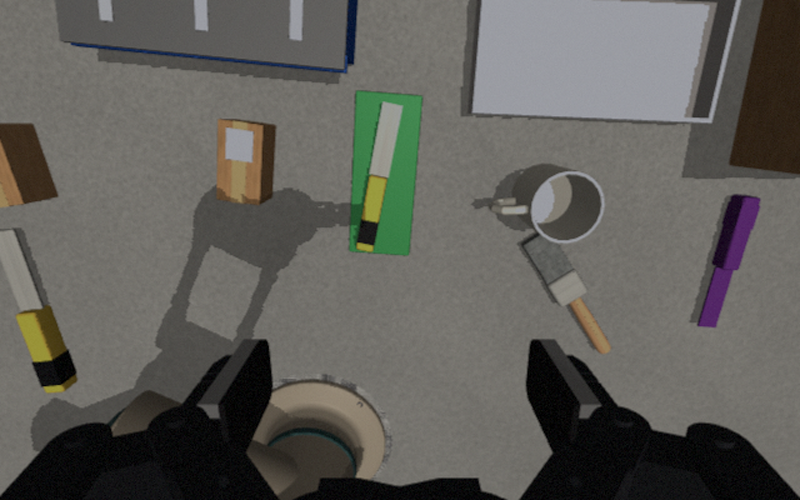

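The wrist view shows the small yellow blade on the mat at (377,175), tip at (392,103). The larger yellow one lies off the mat at (35,310) and the purple one is at (730,260). I confirm with an enlarged crop, then move forward to see the tote and tray.

```bash
cat >> h.py <<'E'
def quad(pic,mask,z,minA=60):
    """largest blob -> min-area rect in world at height z: centre, sides, yaw(deg) of long side"""
    mask=cv2.morphologyEx(mask.astype(np.uint8),cv2.MORPH_OPEN,np.ones((2,2),np.uint8))
    cs,_=cv2.findContours(mask,cv2.RETR_EXTERNAL,cv2.CHAIN_APPROX_NONE);out=[]
    for c in sorted(cs,key=cv2.contourArea,reverse=True)[:3]:
        if cv2.contourArea(c)<minA: continue
        W=np.array([at_z(pic,p,z)[:2] for p in c[:,0].astype(float)])
        (cx,cy),(a,b),_=r=cv2.minAreaRect((W*1000).astype(np.float32))
        B=cv2.boxPoints(r);e=[B[1]-B[0],B[2]-B[1]];L=max(e,key=np.linalg.norm)
        y=np.degrees(np.arctan2(L[1],L[0]));y=(y+90)%180-90
        out.append((round(cx,1),round(cy,1),round(max(a,b),1),round(min(a,b),1),round(y,1)))
    return out
def hsv(pic): return cv2.cvtColor(pic["frame"],cv2.COLOR_RGB2HSV)
E
python3 - <<'E'
from h import *
t=get_image("wrist");save(t,"w1c.png",crop=(270,60,360,210),s=4)
H=hsv(t);h,s,v=H[...,0],H[...,1],H[...,2]
sub=np.zeros(h.shape,bool);sub[60:210,270:360]=1
print("mat",quad(t,sub&(h>45)&(h<80)&(s>110),.004))
g=sub&(h>45)&(h<80)&(s>110)
print("yellow",quad(t,sub&(h>20)&(h<36)&(s>120),.026))
print("steel",quad(t,sub&(s<70)&(v>120),.017))
print([ (hh,ss,vv) for hh,ss,vv in [H[110,308],H[150,300],H[187,294],H[120,340]]])
c=get_image("scene")
for n,pic in (("w",t),("s",c)):
  for q,z in (("pry_blade",.004),("blade_tip",.016)): print(n,q,[(np.round(at_z(pic,d["point"],z),3),round(d["score"],2)) for d in place_of(q,pic)[:3]])
E
```

```text
mat [(395.9, -111.1, 197.9, 78.3, np.float32(-4.5))]
yellow [(371.9, -99.2, 56.8, 22.1, np.float32(-11.8)), (312.0, -86.0, 20.4, 9.8, np.float32(88.5))]
steel [(441.3, -114.4, 85.1, 24.7, np.float32(-12.1))]
[(np.uint8(27), np.uint8(18), np.uint8(155)), (np.uint8(31), np.uint8(154), np.uint8(156)), (np.uint8(45), np.uint8(26), np.uint8(20)), (np.uint8(19), np.uint8(17), np.uint8(119))]
w pry_blade [(array([0.213, 0.351, 0.004]), 0.84), (array([ 0.294, -0.552,  0.004]), 0.77), (array([ 0.398, -0.106,  0.004]), 0.63)]
w blade_tip [(array([ 0.202, -0.539,  0.016]), 0.63), (array([ 0.484, -0.122,  0.016]), 0.56)]
s pry_blade [(array([ 0.381, -0.103,  0.004]), 0.77), (array([0.218, 0.362, 0.004]), 0.74), (array([0.467, 0.068, 0.004]), 0.71)]
s blade_tip [(array([0.334, 0.377, 0.016]), 0.94), (array([ 0.708, -0.203,  0.016]), 0.53), (array([ 0.483, -0.132,  0.016]), 0.52)]
```

View pics/w1c.png

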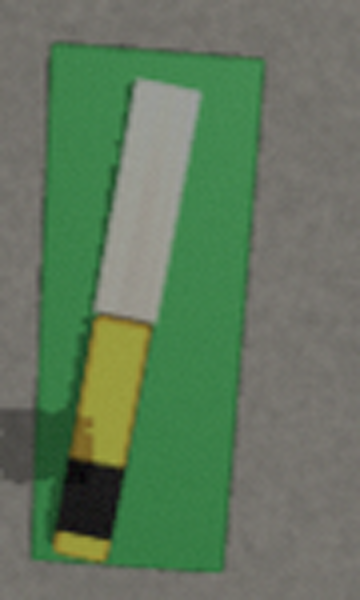

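Call:
{"method": "apply_moves", "body": {"deltas": [85,40,-5,-10,0,85,80,-10,-20,0,85,120,-10,-30,0,85,130,-10,-30,0,85,130,-10,-30,0]}}

```text
clock: 3.67
position: [0.5195, -0.1214, 0.4416]
ee_rot: [-0.0, 1.0, -0.002, -0.001]
contact_force: [-0.9, -0.6, -1.0]
width: 0.0852
gripper_force: 0.0
```

```bash
python3 - <<'E'
from h import *
s=get_state();print(s["clock"],s["position"])
t=get_image("wrist");save(t,"w2.png",s=1.25)
for q,z in [("tote",0),("slot_mouth",.08),("lid_hinge",.084),("lid_edge",.0875),("mail_tray",0),("tool_mat",0),("pry_blade",.004),("blade_tip",.016),("parcel_a",0)]:
    for d in place_of(q,t)[:4]:
        if d["score"]>.3: print(q,np.round(d["point"]),round(d["score"],2),np.round(at_z(t,d["point"],z),3))
E
```

```text
3.6667 [ 0.51946105 -0.12142     0.4416498 ]
tote [207.  86.] 0.77 [0.612 0.056 0.   ]
slot_mouth [194. 147.] 0.85 [0.527 0.059 0.08 ]
lid_hinge [190.  35.] 0.68 [0.672 0.046 0.084]
lid_hinge [321. 168.] 0.38 [ 0.497 -0.123  0.084]
lid_edge [188. 149.] 0.94 [0.526 0.065 0.088]
mail_tray [464. 133.] 0.69 [ 0.537 -0.357  0.   ]
tool_mat [314. 215.] 0.88 [ 0.397 -0.111  0.   ]
pry_blade [552. 268.] 0.92 [ 0.295 -0.546  0.004]
pry_blade [311. 218.] 0.78 [ 0.393 -0.105  0.004]
pry_blade [ 71. 307.] 0.77 [0.215 0.354 0.004]
blade_tip [ 42. 250.] 0.91 [0.338 0.369 0.016]
blade_tip [321. 166.] 0.85 [ 0.486 -0.124  0.016]
blade_tip [543. 317.] 0.6 [ 0.198 -0.54   0.016]
parcel_a [ 57. 202.] 0.86 [0.421 0.336 0.   ]
parcel_a [222. 204.] 0.83 [0.418 0.049 0.   ]
parcel_a [187. 150.] 0.74 [0.511 0.099 0.   ]
```

View pics/w2.png

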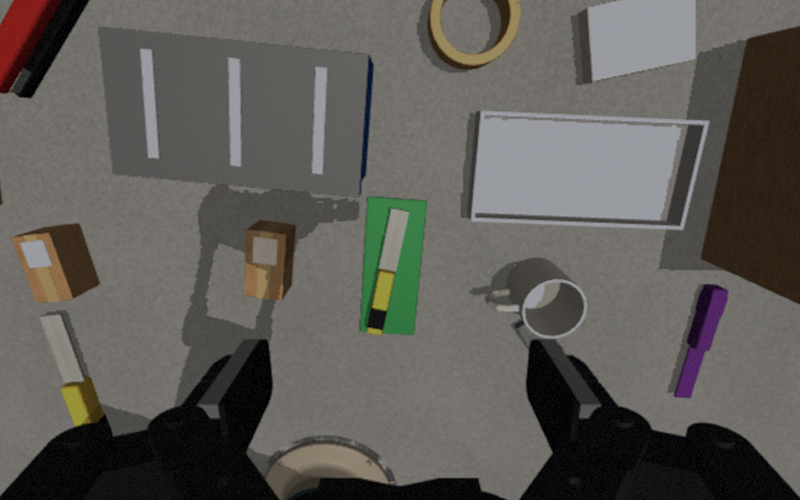

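The crop confirms the yellow and black blade on the mat: handle at the near end, steel tip at the top. The second view shows the lid corners at (99,27), (370,53), (360,195), (112,173) and the tray rim corners at (480,110), (709,122), (684,230), (471,219).

```bash
python3 - <<'E'
from h import *
t=get_image("wrist")
g=cv2.cvtColor(t["frame"],cv2.COLOR_RGB2GRAY)
def fit(name,c,z):
    c=np.array(c,np.float32)/1.25
    c2=cv2.cornerSubPix(g,c.copy().reshape(-1,1,2),(3,3),(-1,-1),(3,50,.01)).reshape(-1,2)
    for cc in (c,c2):
        W=np.array([at_z(t,p.astype(float),z)[:2]*1000 for p in cc])
        L=[W[1]-W[0],W[2]-W[1],W[3]-W[2],W[0]-W[3]]
        print(name,W.mean(0).round(1),[np.linalg.norm(l).round(1) for l in L],[(np.degrees(np.arctan2(l[1],l[0]))).round(1) for l in L])
fit("lid",[(99,27),(370,53),(360,195),(112,173)],.091)
fit("tray",[(480,110),(709,122),(684,230),(471,219)],.036)
H=hsv(t);h,s,v=H[...,0],H[...,1],H[...,2]
sub=np.zeros(h.shape,bool);sub[150:275,280:350]=1
print("mat",quad(t,sub&(h>45)&(h<80)&(s>110),.004))
print("yellow",quad(t,sub&(h>20)&(h<36)&(s>120),.026))
print("steel",quad(t,sub&(s<70)&(v>120),.017))
E
```

```text
lid [598.9  54.1] [np.float64(277.1), np.float64(148.1), np.float64(278.1), np.float64(147.9)] [np.float64(-95.3), np.float64(174.2), np.float64(84.6), np.float64(-6.2)]
lid [600.1  54.2] [np.float64(275.2), np.float64(146.3), np.float64(276.4), np.float64(145.3)] [np.float64(-95.3), np.float64(174.8), np.float64(84.5), np.float64(-5.6)]
tray [ 530.4 -353. ] [np.float64(275.7), np.float64(133.0), np.float64(275.6), np.float64(132.3)] [np.float64(-93.1), np.float64(177.8), np.float64(86.7), np.float64(-2.2)]
tray [ 531.6 -352.5] [np.float64(276.5), np.float64(133.0), np.float64(277.1), np.float64(131.2)] [np.float64(-93.5), np.float64(177.8), np.float64(86.1), np.float64(-2.4)]
mat [(396.2, -111.1, 197.6, 78.2, np.float32(-4.6))]
yellow [(372.0, -99.4, 58.9, 22.1, np.float32(-11.7))]
steel [(441.1, -114.8, 84.6, 24.4, np.float32(-11.8))]
```

Tote: origin (0.607, 0.053), yaw -5.4°. Slot mouth: (0.524, 0.061). Blade: origin (0.390, -0.104), yaw -11.9°. The measured sizes agree with the given ones. Now I go to the blade.

Call:
{"method": "apply_moves", "body": {"deltas": [85,-10,0,40,4,85,-25,-4,80,8,85,-40,-6,120,11.7,85,-55,-8,160,11.7,85,-70,-10,195,11.7,85,-85,-12,230,11.7,85,-100,-14,265,11.7,85,-115,-16,300,11.7,85,-129,-17,330,11.7,60,-129,-17,340,11.7,60,-129,-17,340,11.7]}}

```text
clock: 5.13
position: [0.3844, -0.1023, 0.101]
ee_rot: [-0.001, 0.995, -0.104, -0.003]
contact_force: [0.1, 0.7, 0.5]
width: 0.0636
gripper_force: 0.0
```

```bash
python3 - <<'E'
from h import *
t=get_image("wrist");save(t,"w3.png");p,r=tool();print(p,r.as_matrix().round(3).tolist(),get_state()["width"],delta([.390,-.104,.022]))
H=hsv(t);h,s,v=H[...,0],H[...,1],H[...,2]
sub=np.ones(h.shape,bool)
print("mat",quad(t,sub&(h>45)&(h<80)&(s>110),.004))
print("yellow",quad(t,sub&(h>20)&(h<36)&(s>120),.026))
b=cv2.dilate(((h>45)&(h<80)&(s>110)).astype(np.uint8),np.ones((3,3)))
print("steel",quad(t,sub&(s<60)&(v>130),.017))
E
```

```text
[ 0.38681828 -0.10328768  0.10274175] [[0.978, -0.207, -0.002], [-0.207, -0.978, 0.001], [-0.002, -0.0, -1.0]] 0.060310413849240664 [ 3.4  0.1 80.7]
mat [(396.7, -110.5, 197.8, 78.6, np.float32(-4.6))]
yellow [(373.5, -99.2, 58.1, 21.5, np.float32(-11.7)), (312.1, -86.0, 20.5, 7.6, np.float32(78.1))]
steel [(441.6, -113.8, 84.9, 24.2, np.float32(-12.1)), (434.8, 82.0, 41.4, 36.4, np.float32(-8.2)), (473.0, -264.4, 90.8, 17.3, np.float32(78.0))]
```

View pics/w3.png

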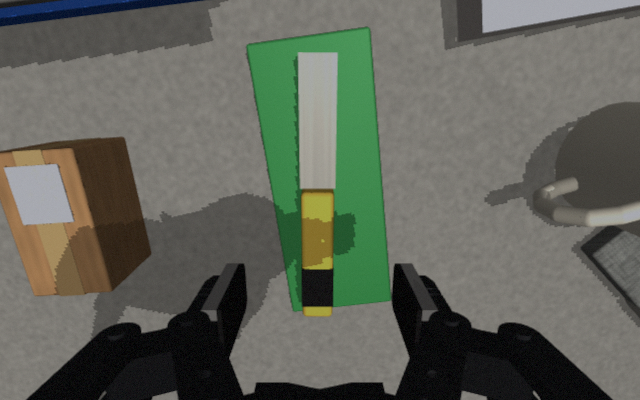

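The blade lies centred between the jaws, handle at (318,250). I descend and grip.

Call:
{"method": "apply_moves", "body": {"deltas": [60,0,0,35,0,60,0,0,65,0,60,0,0,79,0,60,0,0,79,0,40,0,0,79,0,10,0,0,79,0,0,0,0,79,0,0,0,0,79,0,0,0,0,79,0], "squeeze": 110}}

```text
clock: 5.93
position: [0.3885, -0.1039, 0.0253]
ee_rot: [0.0, 0.995, -0.104, 0.001]
contact_force: [-0.0, 0.3, -0.1]
width: 0.0004
gripper_force: 0.0
```

```bash
python3 - <<'E'
from h import *
t=get_image("wrist");save(t,"w4.png");s=get_state();print(s["position"],s["width"],s["gripper_force"],s["contact_force"])
E
```

```text
[ 0.38830607 -0.1038357   0.02514437] -9.917852178604011e-05 0.0 [-0.68603539 -0.74362182  0.50738156]
```

View pics/w4.png

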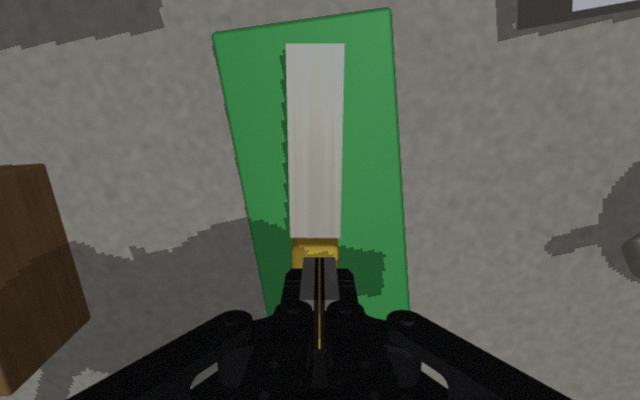

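```bash
python3 - <<'E'
from h import *
t=get_image("wrist");p,r=tool()
print(r.inv().apply(np.array(t["position"])-p)*1000)
for z in (0,9,17): print(z,proj(t,[p+r.apply([x/1000,0,z/1000]) for x in (-11,0,11)]).round(0).tolist())
o=np.array([.3902,-.103,.004]);R_=R.from_euler('z',-11.9,degrees=True)
for P in ([95,12,12],[95,-12,12],[10,12,12],[10,-12,12],[10,11,24],[10,-11,24]): print(P,proj(t,[o+R_.apply(np.array(P)/1000)]).round(0).tolist())
save(t,"w4c.png",crop=(260,220,380,370),s=4)
E
```

```text
[  76.34653722    0.35895638 -149.03225301]
0 [[319.0, 289.0], [319.0, 269.0], [319.0, 247.0]]
9 [[319.0, 280.0], [319.0, 260.0], [319.0, 239.0]]
17 [[319.0, 273.0], [319.0, 253.0], [319.0, 233.0]]
[95, 12, 12] [[286.0, 44.0]]
[95, -12, 12] [[345.0, 44.0]]
[10, 12, 12] [[291.0, 237.0]]
[10, -12, 12] [[341.0, 237.0]]
[10, 11, 24] [[292.0, 248.0]]
[10, -11, 24] [[341.0, 248.0]]
```

View pics/w4c.png

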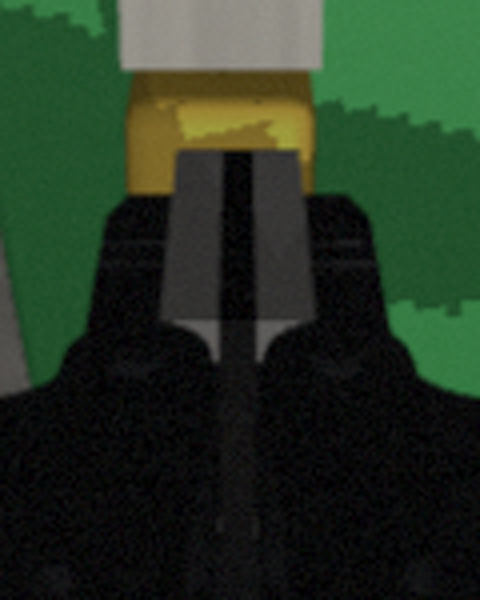

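The jaws closed above the handle, with pad tips at row 257 where 233 is predicted. So the fingertips stand about 25 mm further back than the stated 17 mm ahead of the reported TCP. The handle top at 28 mm bounds them safely: lowering 18 mm with the jaws open cannot touch the mat.

Call:
{"method": "apply_moves", "body": {"deltas": [50,0,0,0,0,50,0,0,0,0,50,0,0,0,0,50,0,0,0,0,50,0,0,6,0,50,0,0,12,0,50,0,0,18,0,50,0,0,18,0,50,0,0,18,0]}}

```text
clock: 6.78
position: [0.3871, -0.1033, 0.0057]
ee_rot: [-0.0, 0.995, -0.104, -0.001]
contact_force: [0.1, 0.1, -0.4]
width: 0.0497
gripper_force: 0.0
```

```bash
python3 - <<'E'
from h import *
t=get_image("wrist");save(t,"w5.png");s=get_state();print(s["position"],s["width"],s["contact_force"])
p,r=tool();w=s["width"]/2
for z in (-20,-10,0,17): print(z,proj(t,[p+r.apply([x/1000,y,z/1000]) for x,y in ((11,-w),(11,w))]).round(0).tolist())
E
```

```text
[ 0.38743163 -0.10345445  0.00598945] 0.04987915454593759 [-0.45885231 -1.2316422   0.35571818]
-20 [[257.0, 266.0], [381.0, 266.0]]
-10 [[261.0, 255.0], [377.0, 255.0]]
0 [[264.0, 246.0], [374.0, 246.0]]
17 [[269.0, 232.0], [369.0, 232.0]]
```

View pics/w5.png

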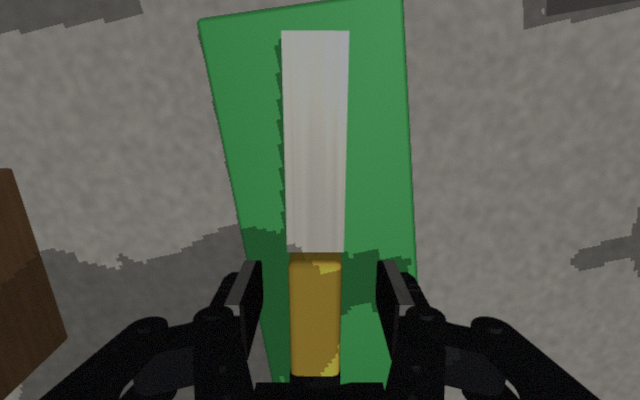

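Confirmed: reported z is 0.006 with no contact, so the real tips are about 27 mm higher than nominal. I lower 9 mm more and grip.

Call:
{"method": "apply_moves", "body": {"deltas": [50,2,0,5,0,50,2,0,9,0,50,2,0,9,0,20,2,0,9,0,0,2,0,9,0,0,2,0,9,0,0,2,0,9,0,0,2,0,9,0], "squeeze": 110}}

```text
clock: 7.5
position: [0.3897, -0.1039, -0.0022]
ee_rot: [0.0, 0.995, -0.104, 0.0]
contact_force: [-1.3, 0.4, 6.2]
width: 0.0201
gripper_force: 107.7
```

Call:
{"method": "apply_moves", "body": {"deltas": [0,0,0,-20,0,0,0,0,-50,0,0,-5,-20,-64,-2,0,-12,-45,-64,-4,0,-18,-70,-64,-6.5,0,-21,-85,-64,-6.5,0,-21,-85,-64,-6.5,0,-21,-85,-64,-6.5]}}

```text
clock: 8.17
position: [0.3866, -0.0161, 0.0613]
ee_rot: [0.0, 0.999, -0.046, 0.0]
contact_force: [0.0, -0.4, -1.0]
width: 0.0199
gripper_force: 107.8
```

```bash
python3 - <<'E'
from h import *
s=get_state();print(s["position"],s["width"],s["contact_force"],rot(s["ee_rot"]).as_matrix().round(4).tolist())
t=get_image("wrist");c=get_image("scene");save(t,"w6.png")
print([(d["point"],at_z(t,d["point"],.08).round(4),d["score"]) for d in place_of("blade_tip",t)[:2]])
print([(d["point"],at_z(c,d["point"],.08).round(4),d["score"]) for d in place_of("blade_tip",c)[:3]])
print([(d["point"],at_z(t,d["point"],.08).round(4),d["score"]) for d in place_of("slot_mouth",t)[:2]])
p,r=tool()
print(proj(t,[p+r.apply(np.array([95,y,-18])/1000) for y in (-12,12)]+[p+r.apply(np.array([10,y,-18])/1000) for y in (-12,12)]).round(1).tolist())
E
```

```text
[ 0.38656021 -0.01611842  0.06133057] 0.019908300922620817 [ 0.03849076 -0.43504795 -1.01822023] [[0.9957, -0.0926, 0.0002], [-0.0926, -0.9957, -0.0006], [0.0003, 0.0006, -1.0]]
[([323.5, 36.1], array([ 0.4814, -0.0265,  0.08  ]), 0.6)]
[([175.3, 175.6], array([ 0.2553, -0.545 ,  0.08  ]), 0.71), ([412.7, 174.1], array([0.3829, 0.3551, 0.08  ]), 0.61), ([316.3, 205.4], array([ 0.4725, -0.029 ,  0.08  ]), 0.45)]
[]
[[287.4, 36.4], [358.8, 36.6], [292.3, 265.4], [351.1, 265.6]]
```

View pics/w6.png

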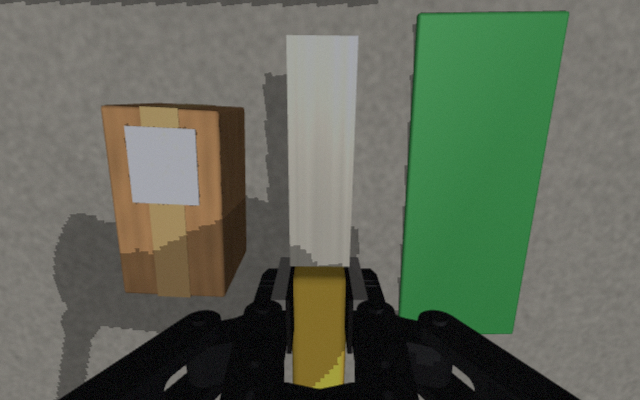

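The blade sits straight in the jaws, tip at (322,36) as predicted. I insert it along the tote's x axis.

Call:
{"method": "apply_moves", "body": {"deltas": [0,12,0,-1,0,0,22,0,-1,0,0,30,0,-1,0,0,36,0,-1,0,0,40,0,-1,0,0,43,0,-1,0,0,43,0,-1,0]}}

```text
clock: 9.0
position: [0.4302, -0.0206, 0.0622]
ee_rot: [0.0, 0.999, -0.047, 0.0]
contact_force: [-0.7, -0.1, -1.0]
width: 0.0207
gripper_force: 75.1
```

Call:
{"method": "apply_moves", "body": {"deltas": [0,0,0,0,0,0,0,0,0,0,0,0,0,0,0], "squeeze": 115}}

```text
clock: 9.25
position: [0.429, -0.0204, 0.0623]
ee_rot: [0.0, 0.999, -0.047, -0.0]
contact_force: [0.8, -0.8, -1.6]
width: 0.0198
gripper_force: 114.5
```

```bash
python3 - <<'E'
from h import *
t=get_image("wrist");save(t,"w7.png");s=get_state();print(s["position"],s["width"],s["gripper_force"],s["contact_force"])
p,r=tool()
print(proj(t,[p+r.apply(np.array([10,y,-18])/1000) for y in (-12,12)]+[p+r.apply(np.array([80,y,-18])/1000) for y in (-12,12)]).round(1).tolist())
E
```

```text
[ 0.42904959 -0.0204639   0.06237442] 0.019645493994283607 114.50703620910645 [-0.15944346  0.88108753 -1.02297964]
[[289.6, 266.4], [348.5, 266.4], [284.6, 84.9], [353.4, 84.8]]
```

View pics/w7.png

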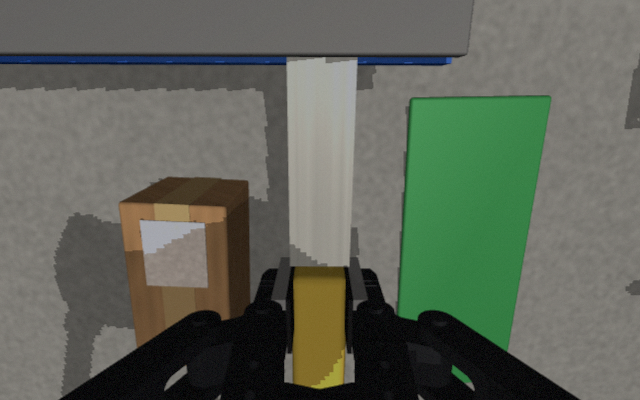

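The blade has entered below the lid edge at (320,57) without contact, about 8 mm deep. I push it home.

Call:
{"method": "apply_moves", "body": {"deltas": [0,2,0,0,0,0,4,0,0,0,0,6,0,0,0,0,7,0,0,0,0,7,0,0,0,0,7,0,0,0]}}

```text
clock: 9.8
position: [0.4366, -0.0212, 0.0623]
ee_rot: [0.0, 0.999, -0.048, 0.0]
contact_force: [0.4, -0.3, -0.8]
width: 0.0196
gripper_force: 114.6
```

Call:
{"method": "apply_moves", "body": {"deltas": [0,1,0,0,0,0,2,0,0,0,0,2,0,0,0,0,2,0,0,0]}}

```text
clock: 10.13
position: [0.4369, -0.0212, 0.0621]
ee_rot: [-0.0, 0.999, -0.047, -0.001]
contact_force: [-3.8, 0.7, 0.7]
width: 0.0201
gripper_force: 115.1
```

The tip touched the front wall, so the blade is home. Now I lever the lid along the arc (radius 136 mm), slowly.

Call:
{"method": "apply_moves", "body": {"deltas": [0,-2,0,-3,0,0,-2,0,-9,0,0,-1,0,-16,0,0,0,0,-23,0,0,1,0,-29,0,0,2,0,-36,0,0,4,0,-42,0,0,6,0,-49,0,0,9,0,-55,0,0,12,0,-61,0,0,14.5,0,-67.5,0,0,14.5,0,-67.5,0]}}

```text
clock: 11.13
position: [0.4547, -0.023, 0.1313]
ee_rot: [0.0, 0.999, -0.047, 0.002]
contact_force: [-0.6, 0.1, -0.9]
width: 0.0198
gripper_force: 114.8
```

```bash
python3 - <<'E'
from h import *
t=get_image("wrist");save(t,"w8.png");s=get_state();print(s["position"],s["width"],s["gripper_force"],s["contact_force"])
p,r=tool()
print(proj(t,[p+r.apply(np.array([10,y,-18])/1000) for y in (-12,12)]+[p+r.apply(np.array([80,y,-18])/1000) for y in (-12,12)]).round(1).tolist())
E
```

```text
[ 0.45450741 -0.02302902  0.13087565] 0.019967296084799968 114.76969599723816 [-0.27942106 -0.519814   -1.98833423]
[[289.6, 266.4], [348.2, 266.4], [284.6, 85.7], [353.1, 85.7]]
```

View pics/w8.png

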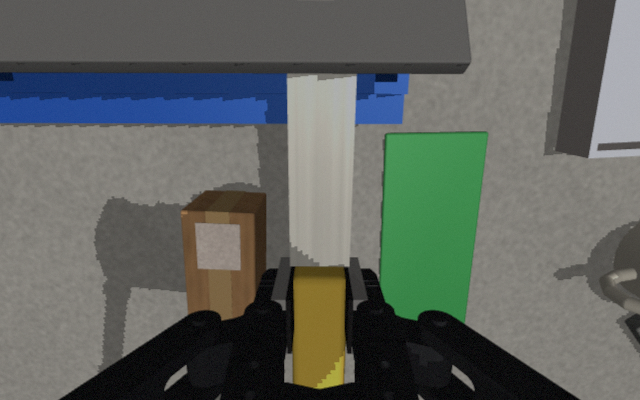

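Levering works: the lid is raised about 0.5 rad with the blade underneath, contact at (320,75). I continue to about 1.55 rad.

Call:
{"method": "apply_moves", "body": {"deltas": [0,7,0,-11.6,0,0,15.5,0,-22.4,0,0,25,0,-32.4,0,0,35,0,-41.3,0,0,46,0,-49,0,0,58,0,-56,0,0,70,0,-61.5,0,0,83,0,-66,0,0,96,0,-69,0,0,110,0,-70.5,0,0,117,0,-71,0,0,117,0,-71,0]}}

```text
clock: 12.18
position: [0.5711, -0.0341, 0.2006]
ee_rot: [0.0, 0.999, -0.048, 0.001]
contact_force: [-0.1, -0.1, -1.2]
width: 0.0196
gripper_force: 114.8
```

```bash
python3 - <<'E'
from h import *
c=get_image("scene");save(c,"s9.png",crop=(230,120,480,320),s=2.6);s=get_state();print(s["position"],s["width"],s["gripper_force"],s["contact_force"])
E
```

```text
[ 0.57008788 -0.03397853  0.20058407] 0.01990997607353017 114.82167720794678 [ 0.11444279 -0.19396512 -0.98232387]
```

View pics/s9.png

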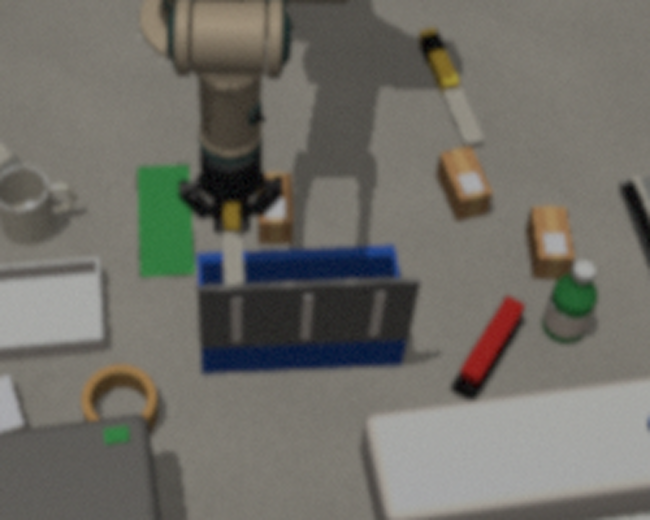

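The lid stands upright at about 1.57 rad. I put the blade back on its mat.

Call:
{"method": "apply_moves", "body": {"deltas": [0,-40,0,0,0,0,-80,0,0,0,0,-120,0,0,0,0,-140,25,25,0,0,-160,50,50,0,0,-175,75,75,0,0,-175,93,105,0,0,-175,93,140,0,0,-175,93,165,0,0,-175,93,185,0,0,-175,93,193,0,0,-175,93,193,0]}}

```text
clock: 13.23
position: [0.3848, -0.1092, 0.0068]
ee_rot: [-0.001, 0.999, -0.048, -0.002]
contact_force: [-0.6, -0.2, -1.2]
width: 0.02
gripper_force: 115.0
```

Call:
{"method": "apply_moves", "body": {"deltas": [0,0,0,4,0,0,0,0,7,0,0,0,0,8,0,0,0,0,8,0,20,0,0,8,0,35,0,0,8,0,45,0,0,8,0,45,0,0,8,0,45,0,0,-25,0,60,0,0,-60,0,80,0,0,-100,0,80,0,0,-100,0]}}

```text
clock: 14.23
position: [0.391, -0.112, 0.1141]
ee_rot: [0.003, 0.999, -0.047, 0.006]
contact_force: [1.6, -0.4, 1.1]
width: 0.0788
gripper_force: 0.0
```

```bash
python3 - <<'E'
from h import *
t=get_image("wrist");p,r=tool();print(p,get_state()["width"],get_state()["contact_force"])
H=hsv(t);h,s,v=H[...,0],H[...,1],H[...,2]
print("mat",quad(t,(h>45)&(h<80)&(s>110),.004))
print("yellow",quad(t,(h>20)&(h<36)&(s>120),.026)[:2]);print("steel",quad(t,(s<60)&(v>130),.017)[:2])
print([(d["point"],at_z(t,d["point"],0).round(3),round(d["score"],2)) for d in place_of("parcel_a",t)])
print([(d["point"],at_z(t,d["point"],.056).round(3),round(d["score"],2)) for d in find_in("parcel_a",t)])
save(t,"w10.png")
E
```

```text
[ 0.38938808 -0.11129972  0.11153956] 0.07986884138216713 [-0.11288338  0.0712879  -0.53325573]
mat [(396.7, -110.7, 197.8, 78.6, np.float32(-4.6))]
yellow [(370.0, -109.3, 58.0, 21.2, np.float32(-6.2)), (307.8, -102.4, 20.9, 8.0, np.float32(84.4))]
steel [(491.5, -275.5, 108.7, 42.9, np.float32(87.2)), (439.3, -117.0, 85.0, 23.6, np.float32(-6.3))]
[([104.6, 187.3], array([0.418, 0.049, 0.   ]), 0.97)]
[([69.9, 191.7], array([0.427, 0.035, 0.056]), 0.68), ([120.8, 5.2], array([ 0.523, -0.021,  0.056]), 0.68)]
```

View pics/w10.png

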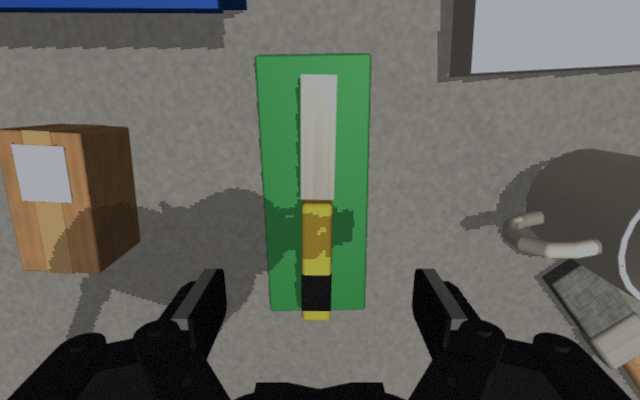

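The blade is back on the mat at about (0.387, -0.111). My 14 pictures are used up, so from here I rely on numbers only. Next I go over the near parcel, with the camera above it to measure.

Call:
{"method": "apply_moves", "body": {"deltas": [80,0,0,-40,0,80,0,-5,-80,0,80,-15,-35,-110,0,80,-30,-70,-130,0,80,-45,-105,-139,0,80,-60,-140,-139,0,80,-60,-156,-139,0,80,-60,-156,-139,0,80,-60,-156,-139,0]}}

```text
clock: 15.13
position: [0.3405, 0.0515, 0.2455]
ee_rot: [0.0, 0.999, -0.046, -0.002]
contact_force: [-0.6, 0.3, -0.1]
width: 0.0801
gripper_force: 0.0
```

```bash
cat >> h.py <<'E'
def parcels(pic):
    """top faces of cartons: brown+label blob at z=.056"""
    H=hsv(pic);h,s,v=H[...,0].astype(int),H[...,1].astype(int),H[...,2].astype(int)
    br=((h>5)&(h<24)&(s>75)&(v>25)).astype(np.uint8)
    br=cv2.morphologyEx(br,cv2.MORPH_CLOSE,np.ones((5,5),np.uint8))
    cs,_=cv2.findContours(br,cv2.RETR_EXTERNAL,cv2.CHAIN_APPROX_NONE)
    m=np.zeros_like(br);cv2.drawContours(m,cs,-1,1,-1)
    return quad(pic,m,.056,200)
E
python3 - <<'E'
from h import *
t=get_image("wrist");p,r=tool();print(p,r.as_matrix().round(3)[0].tolist());print(parcels(t))
for q in ("parcel_a",): print([(np.round(d["point"]),at_z(t,d["point"],0).round(3),round(d["score"],2)) for d in place_of(q,t)])
E
```

```text
[0.34086805 0.05078997 0.2455475 ] [0.996, -0.094, -0.003]
[(417.5, 316.8, 90.0, 88.2, np.float32(6.2)), (421.3, 66.3, 89.1, 17.4, np.float32(-7.2)), (416.7, 34.3, 89.3, 17.3, np.float32(-8.1))]
[(array([ 52., 118.]), array([0.421, 0.334, 0.   ]), 0.85), (array([315.,  92.]), array([0.421, 0.049, 0.   ]), 0.65)]
```

Parcel 1 top: centre (0.419, 0.050), yaw -7.6°. I descend, grip and lift it to weigh.

Call:
{"method": "apply_moves", "body": {"deltas": [80,20,-2,40,1,80,45,-4,80,2.2,80,65,-6,115,2.2,80,78,-6,150,2.2,80,78,-6,185,2.2,80,78,-6,215,2.2,80,78,-6,235,2.2,80,78,-6,240,2.2,80,78,-6,240,2.2,40,78,-6,240,2.2,20,78,-6,240,2.2,20,78,-6,240,2.2], "squeeze": 100}}

```text
clock: 16.23
position: [0.4214, 0.0495, 0.0086]
ee_rot: [-0.0, 0.998, -0.067, 0.002]
contact_force: [-2.7, 1.0, -0.5]
width: 0.0487
gripper_force: 103.2
```

Call:
{"method": "apply_moves", "body": {"deltas": [20,0,0,0,0,20,0,0,0,0,20,0,0,0,0,20,0,0,-15,0,20,0,0,-40,0,20,0,0,-75,0,20,0,0,-105,0,20,0,0,-125,0,20,0,0,-130,0,20,0,0,-130,0,20,0,0,-130,0]}}

```text
clock: 17.15
position: [0.4187, 0.0498, 0.1362]
ee_rot: [0.0, 0.998, -0.067, -0.001]
contact_force: [-1.4, -0.0, -1.6]
width: 0.049
gripper_force: 103.6
```

```bash
cat >> h.py <<'E'
def weigh(n=8):
    f=[]
    for _ in range(n): get_image("top");f.append(get_state()["contact_force"])
    f=np.array(f);print("F",f.mean(0).round(2),f.std(0).round(2));return f.mean(0)
E
python3 - <<'E'
from h import *
weigh();s=get_state();print(s["position"],s["width"],s["gripper_force"],s["moment"])
E
```

```text
F [ 0.18 -0.18 -2.03] [0.4  0.56 0.51]
[0.41929462 0.04972027 0.13618483] 0.04903339241404715 103.57184171676636 [-0.00285501  0.04909922  0.04009221]
```

Parcel 1 reads about 2.0 N (around 200 g), so it goes into the mail tray.

Call:
{"method": "apply_moves", "body": {"deltas": [20,10,20,-10,-1,20,25,48,-10,-2,20,42,82,-10,-3,20,60,116,-10,-4,20,78,150,-10,-4.9,20,95,184,-10,-4.9,20,112,218,-10,-4.9,20,130,252,-10,-4.9,20,147,286,-10,-4.9,20,158,306,-10,-4.9,20,158,306,-10,-4.9,20,158,306,-10,-4.9]}}

```text
clock: 18.55
position: [0.5355, -0.2757, 0.1458]
ee_rot: [-0.001, 1.0, -0.025, -0.001]
contact_force: [-0.4, 0.6, -2.7]
width: 0.0489
gripper_force: 104.2
```

```bash
python3 - <<'E'
from h import *
t=get_image("wrist");p,r=tool();s=get_state();print(p,s["width"],s["gripper_force"],r.as_matrix().round(3)[0].tolist(),delta([.5348,-.275,.012]))
weigh(5)
E
```

```text
[ 0.53488556 -0.27432561  0.14594446] 0.04904591953968796 104.22500967979431 [0.999, -0.049, -0.002] [  0.2   0.9 133.9]
F [ 0.08  0.23 -2.04] [0.37 0.56 0.43]
```

Call:
{"method": "apply_moves", "body": {"deltas": [20,0,0,35,0,20,0,0,70,0,20,0,0,100,0,20,0,0,120,0,20,0,0,130,0,20,0,0,133,0,20,0,0,134,0,20,0,0,134,0,55,0,0,134,0,65,0,0,134,0,65,0,0,134,0,65,0,0,134,0]}}

```text
clock: 19.85
position: [0.5362, -0.275, 0.0135]
ee_rot: [0.001, 1.0, -0.024, 0.001]
contact_force: [-0.1, -0.7, 0.1]
width: 0.0649
gripper_force: 0.0
```

Call:
{"method": "apply_moves", "body": {"deltas": [65,0,0,-25,0,65,0,0,-65,0,65,0,0,-105,0,65,0,0,-145,0,70,-20,-25,-180,0,80,-45,-60,-200,0,80,-65,-95,-210,0,80,-80,-130,-210,0,80,-90,-165,-210,0,80,-100,-200,-210,0,80,-110,-238,-210,0,80,-120,-275,-210,0]}}

```text
clock: 20.85
position: [0.4281, 0.0074, 0.2234]
ee_rot: [0.0, 1.0, -0.024, 0.001]
contact_force: [0.7, 0.8, 0.5]
width: 0.08
gripper_force: 0.0
```

Call:
{"method": "apply_moves", "body": {"deltas": [80,-12,-36,-10,0,80,-25,-74,-15,0,80,-38,-112,-15,0,80,-50,-148,-15,0,80,-63,-186,-15,0,80,-76,-224,-15,0,80,-89,-262,-15,0,80,-100,-298,-15,0,80,-110,-324,-15,0,80,-110,-324,-15,0,80,-110,-324,-15,0,80,-110,-324,-15,0]}}

```text
clock: 21.85
position: [0.3344, 0.3343, 0.2378]
ee_rot: [0.0, 1.0, -0.024, 0.0]
contact_force: [0.2, 0.5, -0.6]
width: 0.0802
gripper_force: 0.0
```

```bash
python3 - <<'E'
from h import *
t=get_image("wrist");p,r=tool();print(p,r.as_matrix().round(3)[0].tolist());print(parcels(t))
for q in ("parcel_a","parcel_a"): print([(np.round(d["point"]),at_z(t,d["point"],0).round(3),round(d["score"],2)) for d in place_of(q,t)])
c=get_image("top");print("top",[(at_z(c,d["point"],0).round(3),round(d["score"],2)) for d in place_of("parcel_a",c)])
E
```

```text
[0.33464034 0.33389327 0.23786819] [0.999, -0.048, 0.0]
[(417.6, 317.9, 89.4, 17.3, np.float32(6.4)), (413.9, 350.1, 89.4, 17.6, np.float32(6.6)), (208.4, 356.1, 72.3, 28.3, np.float32(5.9))]
[(array([316.,  92.]), array([0.415, 0.334, 0.   ]), 0.63)]
[(array([316.,  92.]), array([0.415, 0.334, 0.   ]), 0.63)]
top [(array([0.526, 0.427, 0.   ]), 0.87), (array([0.404, 0.34 , 0.   ]), 0.84), (array([ 0.542, -0.279,  0.   ]), 0.66)]
```

Call:
{"method": "apply_moves", "body": {"deltas": [80,20,-1,35,-5,80,45,-2,75,-9.2,80,70,-4,110,-9.2,80,81,-4,145,-9.2,80,81,-4,180,-9.2,80,81,-4,210,-9.2,80,81,-4,227,-9.2,80,81,-4,232,-9.2,80,81,-4,232,-9.2,40,81,-4,232,-9.2,20,81,-4,232,-9.2,20,81,-4,232,-9.2]}}

```text
clock: 23.1
position: [0.4171, 0.3353, 0.008]
ee_rot: [-0.001, 0.998, 0.057, 0.002]
contact_force: [-1.9, -1.6, -4.1]
width: 0.0492
gripper_force: 103.8
```

Call:
{"method": "apply_moves", "body": {"deltas": [20,0,0,0,0,20,0,0,0,0,20,0,0,0,0,20,0,0,-15,0,20,0,0,-40,0,20,0,0,-75,0,20,0,0,-110,0,20,0,0,-135,0,20,0,0,-140,0,20,0,0,-140,0,20,0,0,-140,0]}}

```text
clock: 24.02
position: [0.4142, 0.3342, 0.1445]
ee_rot: [0.001, 0.998, 0.056, -0.001]
contact_force: [0.8, -0.7, -6.7]
width: 0.049
gripper_force: 105.2
```

```bash
python3 - <<'E'
from h import *
weigh();s=get_state();print(s["position"],s["width"],s["gripper_force"],s["moment"],delta([.607,.053,.15]),delta([.53,-.353,.15]))
E
```

```text
F [-0.44  0.05 -5.77] [0.41 0.4  0.52]
[0.41525259 0.33465545 0.1449364 ] 0.04894876248943598 105.23275852203369 [ 0.00916045 -0.03148919  0.05536262] [158.9 301.4  -5.1] [ 36.7 696.2  -4.6]
```

Parcel 2 reads about 5.8 N (590 g), so it goes into the tote. The wrist camera leads by 76 mm in +x and would come near the standing lid. I therefore turn the tool half round first; joint 6 allows it.

Call:
{"method": "apply_moves", "body": {"deltas": [20,0,0,-5,-7,20,0,0,-10,-14,20,0,0,-10,-21,20,0,0,-10,-28,20,0,0,-10,-35,20,0,0,-10,-42,20,0,0,-10,-49,20,0,0,-10,-56,20,0,0,-10,-63,20,0,0,-10,-70,20,0,0,-10,-77,20,0,0,-10,-84]}}

```text
clock: 25.42
position: [0.4155, 0.3348, 0.1556]
ee_rot: [-0.0, 0.702, 0.712, -0.0]
contact_force: [-0.5, -0.1, -5.3]
width: 0.0488
gripper_force: 104.9
```

Call:
{"method": "apply_moves", "body": {"deltas": [20,0,0,0,-7,20,0,0,0,-14,20,0,0,0,-21,20,0,0,0,-28,20,0,0,0,-35,20,0,0,0,-42,20,0,0,0,-49,20,0,0,0,-56,20,0,0,0,-63,20,0,0,0,-70,20,0,0,0,-77,20,0,0,0,-84]}}

```text
clock: 26.42
position: [0.4155, 0.3348, 0.1556]
ee_rot: [-0.0, 0.045, 0.999, -0.0]
contact_force: [0.0, -0.1, -5.9]
width: 0.0492
gripper_force: 104.9
```

```bash
python3 - <<'E'
from h import *
p,r=tool();s=get_state();print(p,np.round(s["qpos"],2),s["width"],s["gripper_force"],r.as_matrix().round(3).tolist(),np.degrees(np.arctan2(*r.as_matrix()[1::-1,0])),delta([.6116,.1128,.155]))
E
```

```text
[0.41550517 0.33481326 0.15556309] [ 0.55  0.26  1.7  -0.    1.18 -0.93] 0.04916012230778245 104.91401195526123 [[-0.996, 0.091, -0.0], [0.091, 0.996, -0.0], [0.0, -0.0, -1.0]] 174.79942539072456 [-215.4 -203.3    0.6]
```

Call:
{"method": "apply_moves", "body": {"deltas": [20,-20,-20,0,0,20,-45,-43,0,0,20,-72,-68,0,0,20,-99,-94,0,0,20,-126,-119,0,0,20,-153,-145,0,0,20,-180,-170,0,0,20,-204,-192,0,0,20,-215,-203,0,0,20,-215,-203,0,0,20,-215,-203,0,0,20,-215,-203,0,0]}}

```text
clock: 27.42
position: [0.6089, 0.1127, 0.1553]
ee_rot: [-0.001, 0.048, 0.999, 0.0]
contact_force: [-0.7, 0.7, -5.5]
width: 0.0491
gripper_force: 105.5
```

```bash
python3 - <<'E'
from h import *
t=get_image("wrist");p,r=tool();s=get_state();print(p,s["width"],s["gripper_force"],delta([.6116,.1128,.014]))
# blue rim check: front ledge / walls seen from the robot side
H=hsv(t);b=(H[...,0]>100)&(H[...,0]<130)&(H[...,1]>110);ys,xs=np.nonzero(b);print(b.sum(),xs.min(),xs.max(),ys.min(),ys.max())
O=np.array([.607,.053,0]);Q=R.from_euler('z',-5.4,degrees=True)
print(proj(t,[O+Q.apply([x,y,.084]) for x,y in ((-.067,.138),(-.067,-.138),(-.061,.132),(.061,.132))]).round(0).tolist())
v=cv2.cvtColor((b*255).astype(np.uint8),cv2.COLOR_GRAY2BGR)
small=cv2.resize(b.astype(np.uint8)*255,(64,40),interpolation=cv2.INTER_AREA)>100
print("\n".join("".join("#" if q else "." for q in row) for row in small))
E
```

```text
[0.608746   0.11301101 0.15548609] 0.0492443484640549 105.54654121398926 [ -3.1   0.  141.5]
68826 0 638 95 399
[[448.0, 120.0], [-9.0, 122.0], [437.0, 130.0], [421.0, 305.0]]
................................................................
................................................................
................................................................
................................................................
................................................................
................................................................
................................................................
................................................................
................................................................
############################################....................
#############################################...................
#############################################...................
#############################################...................
#############################################...................
##############
[... 975 characters left out ...]
########....................#.....................
....#################...........................................
.....##.........................................................
................................................................
................................................................
................................................................
................................................................
................................................................
................................................................
................................................................
................................................................
```

Tote edges match the prediction (left rim column 448). I lower the parcel and release.

Call:
{"method": "apply_moves", "body": {"deltas": [20,0,0,35,0,20,0,0,70,0,20,0,0,100,0,20,0,0,120,0,20,0,0,135,0,20,0,0,140,0,20,0,0,143,0,20,0,0,143,0,20,0,0,143,0]}}

```text
clock: 28.22
position: [0.6102, 0.1131, 0.0142]
ee_rot: [0.001, 0.048, 0.999, 0.0]
contact_force: [-1.1, 0.1, -3.2]
width: 0.0488
gripper_force: 105.6
```

Call:
{"method": "apply_moves", "body": {"deltas": [50,0,0,0,0,60,0,0,0,0,62,0,0,0,0,62,0,0,0,0,62,0,0,-20,0,62,0,0,-60,0,62,0,0,-100,0,62,0,0,-140,0,62,0,0,-180,0,75,0,0,-210,0,80,0,0,-210,0]}}

```text
clock: 29.13
position: [0.6143, 0.1123, 0.2316]
ee_rot: [0.008, 0.048, 0.999, 0.001]
contact_force: [0.9, -0.2, 0.5]
width: 0.0799
gripper_force: 0.0
```

```bash
python3 - <<'E'
from h import *
c=get_image("top");print("top",[(at_z(c,d["point"],0).round(3),round(d["score"],2)) for d in place_of("parcel_a",c)])
c=get_image("scene");print("scene",[(at_z(c,d["point"],0).round(3),round(d["score"],2)) for d in place_of("parcel_a",c)])
p,r=tool();print(p,get_state()["width"],delta([.597,.427,.24]))
E
```

```text
top [(array([0.527, 0.435, 0.   ]), 0.85), (array([ 0.545, -0.275,  0.   ]), 0.68), (array([0.613, 0.112, 0.   ]), 0.66)]
scene [(array([ 0.549,  0.433, -0.   ]), 0.95), (array([ 0.542, -0.267,  0.   ]), 0.59)]
[0.60913906 0.1118916  0.22173077] 0.07975296518025292 [ 42.6 312.4 -18.3]
```

Call:
{"method": "apply_moves", "body": {"deltas": [80,0,0,-20,0,80,5,36,-35,0,80,10,74,-38,0,80,15,112,-38,0,80,20,150,-38,0,80,25,188,-38,0,80,30,226,-38,0,80,35,264,-38,0,80,40,300,-38,0,80,40,322,-38,0,80,40,322,-38,0,80,40,322,-38,0]}}

```text
clock: 30.33
position: [0.6003, 0.4372, 0.2574]
ee_rot: [-0.002, 0.047, 0.999, -0.002]
contact_force: [0.7, -0.6, 0.7]
width: 0.0799
gripper_force: 0.0
```

```bash
python3 - <<'E'
from h import *
t=get_image("wrist");p,r=tool();print(p,r.as_matrix().round(3)[0].tolist());P=parcels(t);print(P)
print([(np.round(d["point"]),at_z(t,d["point"],0).round(3),round(d["score"],2)) for d in place_of("parcel_a",t)])
print([(at_z(t,d["point"],0).round(3),round(d["score"],2)) for d in place_of("spray_bottle",t)])
E
```

```text
[0.60062737 0.43592992 0.25817202] [-0.995, 0.096, -0.003]
[(610.4, 126.9, 98.1, 76.5, np.float32(-5.8)), (540.8, 448.0, 89.1, 17.5, np.float32(-8.2)), (536.1, 415.8, 89.3, 16.9, np.float32(-8.5))]
[(array([310., 111.]), array([0.537, 0.433, 0.   ]), 0.65), (array([ 46., 201.]), array([0.611, 0.107, 0.   ]), 0.61)]
[(array([0.661, 0.424, 0.   ]), 0.61)]
```

Call:
{"method": "apply_moves", "body": {"deltas": [80,25,-4,25,1,80,50,-8,60,2.8,80,61,-10,95,2.8,80,61,-10,130,2.8,80,61,-10,165,2.8,80,61,-10,200,2.8,80,61,-10,230,2.8,80,61,-10,247,2.8,80,61,-10,252,2.8,80,61,-10,252,2.8,40,61,-10,252,2.8,20,61,-10,252,2.8]}}

```text
clock: 31.48
position: [0.5411, 0.4327, 0.011]
ee_rot: [0.002, 0.073, 0.997, 0.001]
contact_force: [0.0, -0.6, 0.5]
width: 0.0575
gripper_force: 0.0
```

Call:
{"method": "apply_moves", "body": {"deltas": [20,0,0,0,0,20,0,0,0,0,20,0,0,0,0,20,0,0,0,0,20,0,0,-15,0,20,0,0,-40,0,20,0,0,-75,0,20,0,0,-110,0,20,0,0,-140,0,20,0,0,-150,0,20,0,0,-150,0,20,0,0,-150,0]}}

```text
clock: 32.48
position: [0.5389, 0.432, 0.1579]
ee_rot: [-0.001, 0.073, 0.997, -0.0]
contact_force: [-0.6, -0.3, -3.9]
width: 0.0492
gripper_force: 104.0
```

```bash
python3 - <<'E'
from h import *
weigh();s=get_state();print(s["position"],s["width"],s["gripper_force"],s["moment"],delta([.600,-.0067,.155]),delta([.531,-.353,.15]))
E
```

```text
F [ 0.02  0.01 -3.61] [0.56 0.34 0.45]
[0.53922299 0.43209546 0.15756604] 0.04902533164071155 103.98882508277893 [ 0.04047346 -0.029348   -0.01548277] [-123.8 -425.3    3. ] [-105.9 -778.     8.5]
```

Parcel 3 reads about 3.6 N (370 g), which is light and within the tray limit, so it goes into the tray.

Call:
{"method": "apply_moves", "body": {"deltas": [20,-2,-15,0,0,20,-6,-45,0,0,20,-11,-83,0,0,20,-16,-121,0,0,20,-22,-159,0,0,20,-27,-197,0,0,20,-32,-235,0,0,20,-37,-273,0,0,20,-42,-311,0,0,20,-48,-349,0,0,20,-53,-387,0,0,20,-58,-425,0,0]}}

```text
clock: 33.88
position: [0.5344, 0.001, 0.1592]
ee_rot: [0.0, 0.073, 0.997, -0.0]
contact_force: [0.8, 0.8, -2.8]
width: 0.0487
gripper_force: 104.2
```

Call:
{"method": "apply_moves", "body": {"deltas": [20,-5,-38,0,0,20,-10,-76,0,0,20,-16,-114,0,0,20,-21,-152,0,0,20,-26,-190,0,0,20,-31,-228,0,0,20,-36,-266,0,0,20,-42,-304,0,-2,20,-47,-342,0,-4,20,-52,-375,0,-5.6,20,-52,-382,0,-5.6,20,-52,-382,0,-5.6]}}

```text
clock: 34.88
position: [0.53, -0.3854, 0.1584]
ee_rot: [-0.0, 0.026, 1.0, -0.001]
contact_force: [-1.0, 0.2, -3.1]
width: 0.0487
gripper_force: 104.3
```

```bash
python3 - <<'E'
from h import *
t=get_image("wrist");p,r=tool();s=get_state();print(p,s["width"],s["gripper_force"],r.as_matrix().round(3)[0].tolist(),delta([.530,-.383,.014]))
print(parcels(t)); weigh(8)
print([(at_z(t,d["point"],.005).round(3),round(d["score"],2)) for d in place_of("parcel_a",t)])
E
```

```text
[ 0.53017368 -0.38281078  0.15838827] 0.049255896167118715 104.3461561203003 [-0.999, 0.051, -0.001] [  0.   -0.4 144.4]
[(567.6, -564.9, 315.7, 138.8, np.float32(-18.1)), (599.4, -388.5, 200.9, 119.0, np.float32(-2.7)), (534.6, -279.0, 98.3, 66.0, np.float32(-2.6))]
F [-0.01  0.16 -2.87] [0.64 0.46 0.71]Traceback (most recent call last):
  File "<stdin>", line 4, in <module>
ValueError: only the last four pictures can be asked about
```

Call:
{"method": "apply_moves", "body": {"deltas": [20,0,0,35,0,20,0,0,70,0,20,0,0,100,0,20,0,0,125,0,20,0,0,138,0,20,0,0,143,0,20,0,0,145,0,20,0,0,145,0,20,0,0,145,0,55,0,0,145,0,64,0,0,145,0,64,0,0,145,0]}}

```text
clock: 36.33
position: [0.5322, -0.3825, 0.0147]
ee_rot: [0.001, 0.024, 1.0, -0.001]
contact_force: [0.4, -0.3, -0.1]
width: 0.064
gripper_force: 0.0
```

Call:
{"method": "apply_moves", "body": {"deltas": [64,0,0,0,0,64,0,0,-25,0,64,0,0,-65,0,64,0,0,-105,0,64,0,0,-145,0,64,0,0,-185,0,50,0,0,-225,0,20,0,0,-250,0,0,0,0,-250,0,0,0,0,-250,0]}}

```text
clock: 37.17
position: [0.5321, -0.3827, 0.266]
ee_rot: [0.002, 0.024, 1.0, -0.002]
contact_force: [-0.1, 1.1, -1.3]
width: 0.0157
gripper_force: 0.0
```

```bash
python3 - <<'E'
from h import *
t=get_image("wrist")
print("wrist",[(at_z(t,d["point"],.005).round(3),round(d["score"],2)) for d in place_of("parcel_a",t)])
print(parcels(t))
for n in ("top","scene"):
    c=get_image(n)
    print(n,[(at_z(c,d["point"],.005).round(3),round(d["score"],2)) for d in place_of("parcel_a",c)])
    print(n,"blade",[(at_z(c,d["point"],.004).round(3),round(d["score"],2)) for d in place_of("pry_blade",c)])
    print(n,"edge",[(np.round(d["point"]),at_z(c,d["point"],.233).round(3),round(d["score"],2)) for d in place_of("lid_edge",c)])
    # expected pixel of lid edge middle per angle
    O=np.array([.607,.053,0]);Q=R.from_euler('z',-5.4,degrees=True)
    for th in (1.4,1.5,1.57,1.65): print(th,proj(c,[O+Q.apply([.067-.149*np.cos(th)+.0035*np.sin(th)*0,0,.084+.149*np.sin(th)])]).round(1).tolist())
p,r=tool();print(p,get_state()["qpos"])
E
```

```text
wrist [(array([ 0.536, -0.273,  0.005]), 0.79), (array([ 0.484, -0.11 ,  0.005]), 0.68), (array([ 0.527, -0.378,  0.005]), 0.63)]
[(623.7, -627.2, 459.4, 227.6, np.float32(-18.1)), (683.5, -211.3, 122.2, 85.0, np.float32(55.6)), (535.5, -277.2, 95.2, 60.4, np.float32(-2.6))]
top [(array([0.612, 0.099, 0.005]), 0.92), (array([ 0.539, -0.277,  0.005]), 0.73), (array([ 0.534, -0.366,  0.005]), 0.6)]
top blade [(array([ 0.291, -0.565,  0.004]), 0.78), (array([0.201, 0.358, 0.004]), 0.77), (array([ 0.377, -0.096,  0.004]), 0.55), (array([0.651, 0.429, 0.004]), 0.43)]
top edge [(array([295., 136.]), array([0.68 , 0.044, 0.233]), 0.79), (array([282., 168.]), array([0.574, 0.086, 0.233]), 0.17)]
1.4 [[293.2, 145.7]]
1.5 [[293.5, 141.3]]
1.57 [[293.7, 138.3]]
1.65 [[294.0, 134.9]]
scene [(array([ 0.523, -0.372,  0.005]), 0.87), (array([ 0.529, -0.274,  0.005]), 0.85), (array([0.609, 0.052, 0.005]), 0.61)]
scene blade [(array([ 0.387, -0.103,  0.004]), 0.72), (array([0.216, 0.372, 0.004]), 0.68), (array([ 0.284, -0.573,  0.004]), 0.53), (array([0.609, 0.043, 0.004]), 0.21)]
scene edge [(array([350., 225.]), array([0.669, 0.053, 0.233]), 0.58)]
1.4 [[347.3, 220.2]]
1.5 [[347.7, 223.8]]
1.57 [[347.9, 226.5]]
1.65 [[348.2, 229.7]]
[ 0.5311782  -0.3819975   0.26325575] [-7.29714334e-01  3.81534699e-01  1.25195785e+00 -3.77689278e-05
  1.50910009e+00 -2.25260170e+00]
```

All three parcels are in place: tray (0.536,-0.275) and (0.527,-0.376), tote (0.612,0.10). The lid is at about 1.57 rad. Next I pass over it, closed fingers, to get behind.

Call:
{"method": "apply_moves", "body": {"deltas": [0,0,0,-40,0,0,0,5,-60,1,0,-14,40,-60,2.5,0,-28,80,-60,2.5,0,-43,120,-60,2.5,0,-58,160,-60,2.5,0,-73,200,-60,2.5,0,-87,240,-60,2.5,0,-102,280,-60,2.5,0,-117,320,-60,2.5,0,-131,360,-60,2.5,0,-146,398,-60,2.5]}}

```text
clock: 38.67
position: [0.6938, 0.0046, 0.324]
ee_rot: [0.0, 0.046, 0.999, -0.0]
contact_force: [0.1, 0.2, -0.4]
width: 0.0003
gripper_force: 0.0
```

Call:
{"method": "apply_moves", "body": {"deltas": [0,-14,36,0,0,0,-14,36,0,0,0,-14,36,0,0,0,-14,36,0,0]}}

```text
clock: 39.0
position: [0.7106, 0.0369, 0.3234]
ee_rot: [-0.0, 0.045, 0.999, -0.001]
contact_force: [0.3, -0.7, 0.0]
width: 0.0
gripper_force: 0.0
```

```bash
python3 - <<'E'
from h import *
p,r=tool();s=get_state();print(p,s["width"],r.as_matrix().round(3)[0].tolist(),delta([.713,.043,.19]))
c=get_image("scene");print([np.round(d["point"]) for d in place_of("lid_edge",c)])
E
```

```text
[0.710573   0.03689898 0.32343021] 3.0607248919447343e-06 [-0.996, 0.091, -0.001] [ -2.    6.4 133.4]
[array([347., 229.])]
```

Call:
{"method": "apply_moves", "body": {"deltas": [0,-4,3,0,0,0,-8,6,35,0,0,-8,6,75,0,0,-8,6,110,0,0,-8,6,130,0,0,-8,6,134,0,0,-8,6,134,0,0,-8,6,134,0]}}

```text
clock: 39.77
position: [0.7203, 0.0415, 0.1917]
ee_rot: [0.001, 0.046, 0.999, -0.0]
contact_force: [0.2, -0.3, 0.4]
width: 0.0001
gripper_force: 0.0
```

Call:
{"method": "apply_moves", "body": {"deltas": [0,15,0,0,0,0,27,0,0,0,0,36,0,0,0,0,47,0,0.5,0,0,58,0,3,0,0,69,0,5.5,0,0,80,0,9.5,0,0,90,0,14.5,0,0,100,0,20.5,0,0,109,0,27.5,0,0,117,0,35.5,0,0,125,0,44,0]}}

```text
clock: 40.77
position: [0.5964, 0.0537, 0.1487]
ee_rot: [0.003, 0.046, 0.999, 0.0]
contact_force: [0.5, 0.7, 1.0]
width: -0.0003
gripper_force: 0.6
```

```bash
python3 - <<'E'
from h import *
p,r=tool();s=get_state();print(p,s["contact_force"])
O=np.array([.607,.053,0]);Q=R.from_euler('z',-5.4,degrees=True)
for n in ("scene","top"):
    c=get_image(n);print(n,[np.round(d["point"]) for d in place_of("lid_edge",c)])
    for th in (.3,.6,.9,1.57): print(th,proj(c,[O+Q.apply([.067-.149*np.cos(th),0,.084+.149*np.sin(th)])]).round(1).tolist())
E
```

```text
[0.59636221 0.05370597 0.14865074] [0.47231067 0.67722602 0.96539364]
scene [array([346., 204.]), array([278., 279.])]
0.3 [[343.5, 208.3]]
0.6 [[344.3, 206.4]]
0.9 [[345.3, 208.3]]
1.57 [[347.9, 226.5]]
top [array([414., 144.])]
0.3 [[292.9, 183.6]]
0.6 [[292.4, 176.7]]
0.9 [[292.4, 166.7]]
1.57 [[293.7, 138.3]]
```

Call:
{"method": "apply_moves", "body": {"deltas": [0,4,0,5,0,0,7,0,10,0,0,10,0,15,0,0,12,0,20,0,0,15,0,25,0,0,17,0,31,0,0,19,0,36,0,0,20,0,42,0,0,22,0,47,0,0,23,0,53,0,0,23,0,56,0,0,23,0,58,0]}}

```text
clock: 41.97
position: [0.571, 0.0558, 0.087]
ee_rot: [-0.001, 0.046, 0.999, -0.0]
contact_force: [-1.0, -0.6, 0.5]
width: 0.0002
gripper_force: 0.4
```

Call:
{"method": "apply_moves", "body": {"deltas": [0,0,0,2,0,0,0,0,4,0,0,0,0,5,0,0,0,0,5,0]}}

```text
clock: 42.3
position: [0.5717, 0.0558, 0.0842]
ee_rot: [0.0, 0.046, 0.999, -0.0]
contact_force: [-3.9, 0.9, 8.0]
width: -0.0004
gripper_force: 4.2
```

Call:
{"method": "apply_moves", "body": {"deltas": [0,0,0,1.5,0,0,0,0,3,0,0,0,0,3,0,0,0,0,3,0]}}

```text
clock: 42.63
position: [0.5718, 0.0558, 0.084]
ee_rot: [0.001, 0.046, 0.999, -0.0]
contact_force: [-7.6, -0.6, 23.6]
width: -0.0001
gripper_force: 11.8
```

The force rose to 24 N without further travel, so the lid is seated on the rim. I retreat and check.

Call:
{"method": "apply_moves", "body": {"deltas": [0,0,0,-10,0,0,0,0,-50,0,0,0,0,-90,0,0,0,0,-130,0,0,0,0,-165,0,0,30,0,-190,0,0,65,0,-210,0,0,100,0,-220,0,0,135,0,-225,0,0,160,0,-225,0,0,160,0,-225,0,0,160,0,-225,0]}}

```text
clock: 43.63
position: [0.4119, 0.0706, 0.3057]
ee_rot: [0.001, 0.046, 0.999, 0.0]
contact_force: [-0.1, 1.0, 0.9]
width: -0.0004
gripper_force: 0.0
```

```bash
python3 - <<'E'
from h import *
p,r=tool();s=get_state();print(p,s["contact_force"],s["clock"])
O=np.array([.607,.053,0]);Q=R.from_euler('z',-5.4,degrees=True)
for n in ("scene","top","wrist"):
    c=get_image(n)
    for q,z in (("lid_edge",.0875),("pry_blade",.004),("parcel_a",.005),("mug",0),("tape_roll",0),("stapler",0),("spray_bottle",0),("label_pack",0),("brush",0)):
        print(n,q,[(at_z(c,d["point"],z)[:2].round(3).tolist(),round(d["score"],2)) for d in place_of(q,c)[:4] if d["score"]>.4])
    if n=="wrist":
        H=hsv(c);h,s_,v=H[...,0],H[...,1],H[...,2]
        print("mat",quad(c,(h>45)&(h<80)&(s_>110),.004)[:1]);print("steel",quad(c,(s_<60)&(v>130),.017)[:3])
        print("lid corners expected shut",proj(c,[O+Q.apply([-.082,y,.091]) for y in (-.138,.138)]).round(0).tolist())
        save(c,"end.png")
E
```

```text
[0.41188514 0.07056257 0.30568889] [-0.10151273  0.98663329  0.91556219] 43.6333
scene lid_edge [([0.514, 0.064], 0.7)]
scene pry_blade [([0.224, 0.374], 0.8), ([0.292, -0.569], 0.72), ([0.386, -0.106], 0.55)]
scene parcel_a [([0.522, -0.384], 0.85), ([0.537, -0.28], 0.77)]
scene mug [([0.378, -0.321], 0.56)]
scene tape_roll [([0.703, -0.194], 0.74)]
scene stapler [([0.697, 0.308], 0.72)]
scene spray_bottle [([0.668, 0.418], 0.74), ([0.525, -0.358], 0.69)]
scene label_pack [([0.694, -0.404], 0.95)]
scene brush [([0.258, -0.358], 0.56)]
top lid_edge [([0.53, 0.062], 0.6)]
top pry_blade [([0.292, -0.575], 0.71), ([0.208, 0.368], 0.61), ([0.39, -0.107], 0.51)]
top parcel_a [([0.516, -0.375], 0.75), ([0.539, -0.276], 0.67)]
top mug [([0.375, -0.313], 0.59)]
top tape_roll [([0.687, -0.196], 0.57)]
top stapler [([0.686, 0.305], 0.65)]
top spray_bottle [([0.656, 0.42], 0.62)]
top label_pack [([0.692, -0.409], 0.83)]
top brush [([0.231, -0.36], 0.89)]
wrist lid_edge []
wrist pry_blade [([0.387, -0.112], 0.95), ([0.661, 0.422], 0.58)]
wrist parcel_a [([0.526, -0.376], 0.9), ([0.534, -0.271], 0.84)]
wrist mug [([0.373, -0.31], 0.72)]
wrist tape_roll [([0.702, -0.201], 0.79)]
wrist stapler [([0.69, 0.304], 0.71), ([0.692, -0.399], 0.58)]
wrist spray_bottle [([0.66, 0.425], 0.86)]
wrist label_pack [([0.692, -0.396], 0.97)]
wrist brush []
mat [(398.0, -107.6, 197.9, 78.6, np.float32(-4.6))]
steel [(558.8, -150.1, 162.9, 88.4, np.float32(-2.2)), (703.1, -405.6, 113.7, 90.9, np.float32(-79.7)), (490.5, 123.2, 138.4, 76.7, np.float32(46.3))]
lid corners expected shut [[198.0, 271.0], [440.0, 272.0]]
```

```bash
python3 -c "
from rig import *
print(sign_off())"
```

```text
the job is handed in; nothing more can be done
None
```

I levered the lid open with the blade, sorted the three parcels (about 590 g into the tote; about 200 g and 330–370 g into the mail tray), shut the lid, laid the blade back on its mat and handed in at 44 s; sign-off returned no verdict, but my last camera check found nothing out of place.

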